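Close the sole press and wind it tight

ROBOT

A 6-joint arm with a two-finger parallel gripper is mounted at the origin on the work surface. World frame = base frame: x ahead of the robot, y to its left, z up, the work surface at z = 0. Lengths are in m, angles in rad, forces in N, time in s.
With the tool pointing down it reaches from about 0.35 to 0.975 m from the base axis. Payload 4.9 kg.
Tool frame: the origin (TCP) lies at the very end of the fingers, on their centre line; the grasp point (between the pads) lies 19 mm behind it; z points along the fingers, y is the line along which they close (so a half turn about z gives the same grasp; the last joint's range is limited). The gripper opens to 85 mm and grips with 20 to 120 N. Pads are 22 mm wide; open, the fingers measure 114 mm over their backs; the gripper's body (76 mm by 85 mm) begins 54 mm behind the grasp point. The pads swing forward as they close: fully open they stand 13 mm farther back than shut.
Start: joints at [1.193, 0.053, 1.613, -0, 1.476, -0.119], TCP at [0.16, 0.604, 0.231] pointing down, gripper open.
Joint ranges: [-3.01, 3.01], [-1.01, 2.22], [0.06, 2.58], [-1.02, 4.17], [0.09, 2.62], [-3.14, 3.14]. Speed limits (rad/s): [2.57, 2.57, 3.14, 3.14, 3.14, 3.14].

INTERFACE

Orientations are given as a unit quaternion [w, x, y, z].
In Python, from plant import manip gives the robot as it stands.
- The arm moves only by the tool move_arm, never from a script. Its argument "plan" is a list that holds one entry, the list of rows, each a list of 7 numbers: the shift along the tool's x, y, z as a fraction of full scale, then the turn, a rotation vector about the tool's x, y, z as a fraction of full scale, then the closure, from 0 (fully open) to 1 (shut). In form: [[[dx, dy, dz, wx, wy, wz, fingers], ...]]. A call has exactly 10 rows; each row shifts and turns the commanded pose from where the row before left it, along the tool's axes as they then stand; what a row does not reach is not made up. Full scale, the value 1, is 0.12 m for a shift and 0.15 rad for a turn. A row lasts 1/8 s, in which the tool goes at most 62.5 mm and 10.7 degrees, less where a joint would pass 70% of its speed; a pose out of reach is approached as far as the arm can. A call with a number of a shift or a turn outside -1 to 1 is refused whole. A call with a gripper value outside its range is refused whole. The fingers move at their own pace and stop on an object; the grip force is fixed at half the most. Time passes only in rows, so rows that do not move let the fingers close, or fill a call up. It gives the time, the measured TCP pose, the force, the opening and the grip force at its end, in the units of the state.
- manip.state(): the state, without advancing time (a new reading comes with each control period).
- manip.grab_frame(name): name is "side" or "top"; returns a dict with "pixels" (400x640x3 uint8, blue, green, red), "depth" (400x640 float32, m along the optical axis (not along the pixel's ray), 0 where there is no reading), "vfov" (degrees; the focal length in pixels is half the picture's height over the tangent of half this angle, whatever the lens; pixels are square), "cx", "cy" (the principal point, pixels), "dist_coeffs" ([k1, k2, p1, p2, k3] as OpenCV has them; the pictures are not rectified), "view" (4x4, takes a point from world to camera coordinates). Camera axes: x right, y down, z forward; pixel columns grow to the right and rows downward; lengths in m; the calibration is good to about 2 mm. A picture is of the moment at which its call begins.
- manip.job_done(): hands the job in; it is judged then, once.
The state is a dict: "time": time; "joint_pos": joint angles; "joint_vel": joint speeds; "joint_efforts": joint torques, N m; "tool_pos": TCP position; "tool_rot": TCP orientation; "contact_force": force on the tool from outside, world axes, zero at the start; "ft_torque": the same for the moment, N m; "gripper_width": opening from 0.0 (shut) to 1.0 (fully open); "grasp_force": force on a finger pad.
Only numpy, scipy, OpenCV 4.12 (cv2) and the standard library are available. Lean on these libraries where they do the work, as an engineer would, in place of code of your own. Each camera call takes 0.05 s, during which the arm holds its last target. There are 200 camera calls.

TASK

The lid of the sole press is locked open by its stay. Lift the stay up off the lid's pin, leave it raised, and lower the lid until it is fully shut. Only then take the loose crank by its hub and fit it fully down onto the square shaft beside the press, let it go, take it again by its knob and wind it at least two full turns clockwise to press the sole up; leave the crank on the shaft and do not disturb the tin or the shoe last.

Things in the scene. Friction and masses are not known exactly. Their poses are not given: they have to be found in the camera images.
- press_base (a point): Sole press, a grey base 190 (x) by 240 mm (y) on the bench, turned up to 0.2 rad; this point: centre of its underside. x points to its back (lid hinge), y to the stay's side, z up. A post 22 x 14 mm, 192 high, at (155, 121) carries the stay; a gearbox 60 x 60, 47 high, stands at (-30, -215). Inside, a pad with a black shoe sole rises as the shaft is wound.
- lid (a joint): Angle of the lid (the upper platen, aluminium, 180 mm deep, 220 mm wide, 14 mm thick, 0.6 kg) in rad: 0 shut (level), 1.31 fully open. It starts open at about 1.26 to 1.30. Stiff hinge: it stays where it is left; moving it takes 1 to 7 N at its handle. The stay's tooth blocks it from closing below about 1.24 until the stay is lifted.
- lid_hinge (a point): Point on the lid's hinge axis, mid-width; at (95, 0, 100) mm in the press frame. The axis lies along the press's y. The point turns with the lid.
- lid_handle (a point): Centre of the lid's handle: a round steel bar 12 mm thick, 130 mm long along the press's y, 222 mm from the hinge axis, 42 mm beyond the lid's edge and held by two arms 110 mm apart inside, so that fingers can straddle it. At the top when the lid stands open; at the front, 100 mm above the bench, when shut.
- stay (a joint): Angle of the stay in rad: 0 lying down, locked; grows as its front end is lifted, to 0.9 at most. Above 0.3 its tooth is clear of the pin. Stiff pivot: it stays where it is left; about 2 N at the grip moves it.
- stay_hinge (a point): Pivot of the stay, on the post behind the lid hinge, at (155, 138, 186) mm in the press frame; pivot axis along the press's y. The stay is a steel bar 145 mm long, 12 mm wide and 10 mm high with a tooth pointing down, 95 mm from the pivot, that hooks in front of a pin on the lid's side.
- stay_grip (a point): Grip of the stay: a round steel bar 12 mm thick, along the press's y, 85 mm long, sticking out sideways from the stay's front end, away from the lid. This point is on its centre line, 135 mm from the pivot and 30 mm from its free end. Level with the pivot when down.
- shaft (a joint): Turn of the winding shaft in rad; grows clockwise seen from above. Starts between 0 and 1.2; two full turns (12.6) more press the sole up under the lid; its hard stop is at 15. Turning it takes 0.1 N m; it stays where it is left. The crank has up to 0.25 rad of play on it either way.
- shaft_shoulder (a point): The shaft stands upright on the gearbox: a round shoulder 32 mm across and, above it, a steel square 14 x 14 mm, 22 mm high, with a 6 mm tapered tip. This point is on the shaft's axis on the shoulder's top, 55 mm above the bench. The point turns with the shaft; its x and y axes are square to the flats.
- crank_foot (a point): The loose crank (dark steel, black knob, 0.27 to 0.44 kg) stands on its square hub, 38 x 38 x 38 mm; this point: centre of the hub's underside. From below the hub has a square socket 17 x 17, 26 deep, sides along this point's x and y, for the shaft. The arm, 16 wide, 8 thick, runs along +x, 30 to 38 above the foot. Pushed fully on, the foot rests on the shaft's shoulder.
- crank_boss (a point): The crank's boss: an upright round steel pin 24 mm across, 36 mm high, on top of the hub, on its axis. This point is on the axis, 60 mm above the foot, 22 mm above the hub's top and 14 mm below the boss's top: the place to hold the crank when carrying it.
- crank_knob (a point): Centre of the crank's knob: an upright black cylinder 20 mm across, 40 mm high, that spins freely on the arm's end, 70 mm from the hub's axis, 60 mm above the foot.
- tin: Steel tin, 72 mm across, 85 mm high, origin at its underside; a bystander.
- last: Wooden shoe last, about 205 mm long, 78 mm wide, 90 mm high, origin at its underside; a bystander.
Things that resemble listed ones, but are neither listed nor needed, are in the scene too. Of the things that look like the part that bears crank_foot, the middle-sized one is meant.

How it is judged:
On the way, in this order (a step that is already met when the one before it is completed fails the run):
1. the stay is lifted clear of the lid's pin (value of joint stay above 0.3 rad and value of joint lid above 1.1 rad), for 0.2 s.
2. the lid is fully shut (value of joint lid below 0.06 rad), for 0.2 s.
3. the crank is fully down on the square shaft (distance between crank_foot and shaft_shoulder below 0.006 m and angle between crank_foot's own z axis and vertical below 0.12 rad), for 0.2 s.
4. the crank is wound two full turns (value of joint shaft above 11.8 rad), for 0.1 s.
At the end, for the whole second after the job is handed in: The lid is shut (within 0.06 rad), the stay still raised (over 0.3 rad), the shaft wound past 11.8 rad (two turns from the start, less some play), and the crank sits on the shaft, its foot within 8 mm of the shoulder and upright within 0.15 rad (value of joint lid below 0.06 rad and value of joint shaft above 11.8 rad and distance between crank_foot and shaft_shoulder below 0.008 m and angle between crank_foot's own z axis and vertical below 0.15 rad and value of joint stay above 0.3 rad); the robot touches nothing.
It fails at once if the tin or the last is moved by more than 30 mm (distance of any of tin, last from where it was at the start of the episode above 0.03 m).
It fails at once if the shaft is turned without the crank on it (value of joint shaft above 1.6 rad and distance between crank_foot and shaft_shoulder above 0.03 m).
It also fails if it takes over 72 s, if anything falls off the work surface, if the arm or the gripper's body presses on something with over 40 N, if the wrist force passes 120 N, or if a joint passes its speed limit or range.

## Working session

There is one attempt and no reset: what is moved stays moved. The work goes in short steps, Python scripts to look and compute and a tool call to move; the robot and the scene stay as the last step left them, time stands still between calls to the robot, and variables do not carry over. Pictures are saved under pics/ and viewed, at most 10 in all, crops included, and the job is handed in when it is done.

Besides the shell and the picture viewer there is one more tool, called by a JSON object that holds its "fn" and its "kwargs". move_arm: Moves the arm, as the interface text tells. Its arguments: {"type":"object","properties":{"plan":{"type":"array"}},"required":["plan"]}

```bash
mkdir -p pics
cat > h.py <<'E'
import numpy as np, cv2, pickle
from plant import manip
def grab(n,save=None):
    f=manip.grab_frame(n); f={k:(np.array(v) if k in('pixels','depth','view','dist_coeffs') else v) for k,v in f.items()}
    pickle.dump(f,open(f'{n}.pkl','wb'))
    if save: cv2.imwrite(f'pics/{save}.png',f['pixels'])
    return f
def load(n): return pickle.load(open(f'{n}.pkl','rb'))
def K(f):
    F=200/np.tan(np.radians(f['vfov'])/2); return np.array([[F,0,f['cx']],[0,F,f['cy']],[0,0,1.]])
def ray(f,u,v):
    p=cv2.undistortPoints(np.array([[[u,v]]],float),K(f),np.array(f['dist_coeffs'],float))[0,0]; return np.array([*p,1.])
def world(f,u,v,z=None):
    d=ray(f,u,v); V=f['view']; R=V[:3,:3];c=-R.T@V[:3,3]; w=R.T@d
    if z is None:
        D=f['depth'][int(v)-1:int(v)+2,int(u)-1:int(u)+2]; return c+w*np.median(D[D>0])
    return c+w*(z-c[2])/w[2]
def proj(f,P):
    V=f['view']; return cv2.projectPoints(np.atleast_2d(np.array(P,float)),cv2.Rodrigues(V[:3,:3])[0],V[:3,3],K(f),np.array(f['dist_coeffs'],float))[0][:,0]
E
python3 - <<'E'
from h import *
for n in('top','side'):
    f=grab(n,n+'0'); V=f['view']; print(n,f['vfov'],-V[:3,:3].T@V[:3,3],V[2,:3],f['dist_coeffs'])
print(manip.state())
E
```

```text
top 44.34936885548338 [ 0.31808725 -0.01775297  1.41184897] [ 0.21022808  0.00736952 -0.97762459] [-0.11516536  0.          0.          0.          0.        ]
side 45.75430905095157 [ 0.47657514 -0.93758134  0.88553373] [ 0.10133189  0.76912211 -0.63101746] [-0.08129917  0.          0.          0.          0.        ]
{'time': 0.1, 'joint_pos': array([ 1.19302130e+00,  5.33049208e-02,  1.61414215e+00,  3.02589005e-05,
        1.47597083e+00, -1.19001406e-01]), 'joint_vel': array([ 0.00150216, -0.00120704, -0.00280917, -0.00027741,  0.00146783,
       -0.0001109 ]), 'joint_efforts': array([ 1.14427057e-03, -3.94905674e+01, -3.71363533e+01, -1.13977273e-04,
        3.91883572e-03, -1.44743780e-06]), 'tool_pos': array([0.15972312, 0.60367924, 0.2301859 ]), 'tool_rot': array([-2.38960065e-04,  1.29027482e-01,  9.91640598e-01, -8.80916323e-04]), 'contact_force': array([-0.25816615, -0.99513876,  0.23202663]), 'ft_torque': array([ 0.02571737, -0.00567089,  0.01441605]), 'grasp_force': 0.0, 'gripper_width': 0.9973573572085874}
```

View pics/top0.png

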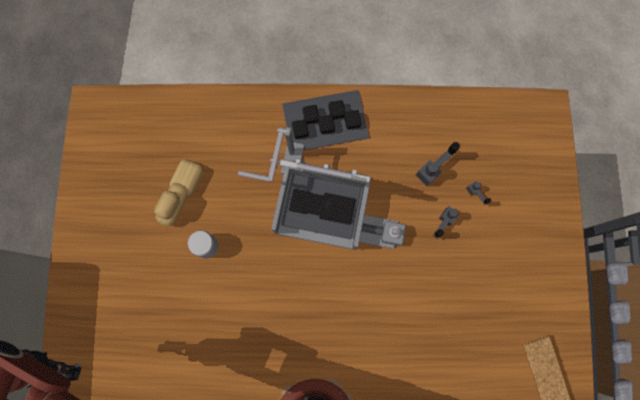

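View pics/side0.png

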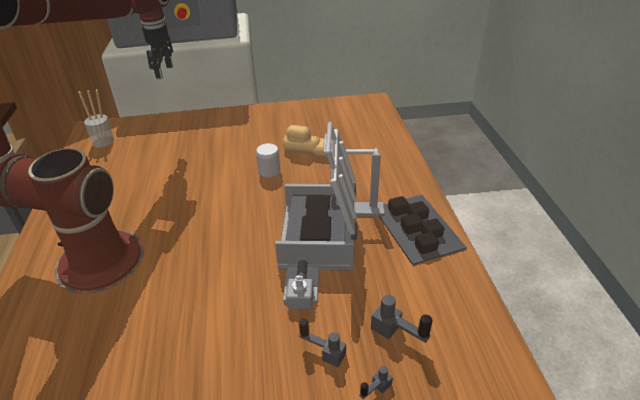

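The pictures show three cranks. Large: hub at top (430,175). Small: top (475,188). Middle: hub at top (450,214), side (333,350), which fits the "middle-sized" one. The press is at about (322,207), with the stay's bar running from (283,132) to (270,180) and its grip reaching (240,175). The shaft is at (393,233). I'll enlarge to confirm.

Run:
```python
from h import *
t=load('top')['pixels'];s=load('side')['pixels']
a=cv2.resize(t[122:254,235:500],None,fx=3,fy=3,interpolation=cv2.INTER_CUBIC)
cv2.imwrite('pics/tc.png',a)
b=cv2.resize(s[110:400,260:450],None,fx=2,fy=2,interpolation=cv2.INTER_CUBIC)
cv2.imwrite('pics/sc.png',b)
```

```text
(no output)
```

View pics/tc.png

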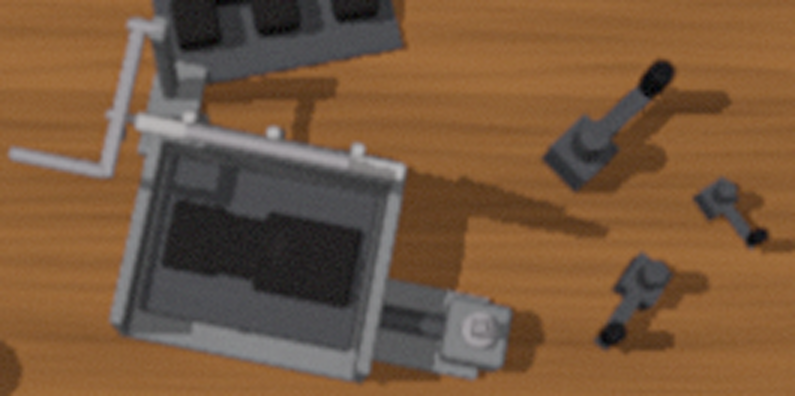

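View pics/sc.png

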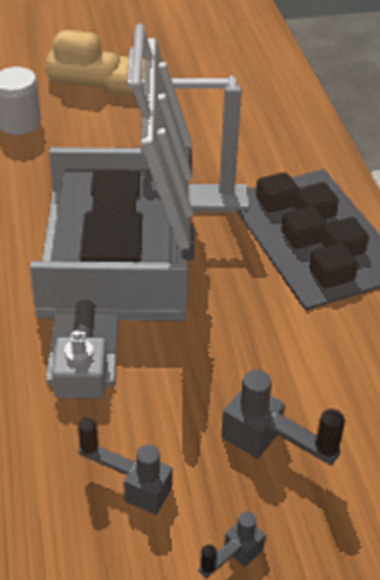

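Run:
```python
from h import *
from scipy.optimize import least_squares
f=load('top');g=load('side')
T=lambda x,y:(235+x/3,122+y/3); S=lambda x,y:(260+x/2,110+y/2)
# local pts (mm) & pixels
obs=[(f,(20,229,186),T(10,153)),(f,(20,138,190),T(107,173)),(f,(-30,-215,83),T(481,327)),(f,(155,138,191),T(137,24)),(g,(-30,-215,83),S(79,333)),
]
def r(p):
    c,s=np.cos(p[2]),np.sin(p[2]);o=[]
    for F,l,px in obs:
        l=np.array(l)/1000;w=[p[0]+c*l[0]-s*l[1],p[1]+s*l[0]+c*l[1],l[2]]; o+=list(proj(F,w)[0]-px)
    return o
q=least_squares(r,[0.6,0,-0.1]); print(q.x,np.round(q.fun,1))
for n,F,px in[('tip',f,T(10,153)),('cor',f,T(107,173)),('shaft',f,T(481,327)),('shaftS',g,S(79,333)),('lidR',g,S(140,40)),('handle top mid',f,T(160,125)),
 ('boss',f,T(655,271)),('knob',f,T(612,333)),('bossS',g,S(148,452)),('knobS',g,S(88,425)),('tin',f,(203,240))]:
    print(n,world(F,*px).round(4))
print('boss z.074',world(f,*T(655,271),z=.074).round(4),world(g,*S(148,452),z=.074).round(4))
print('knob z.08',world(f,*T(612,333),z=.08).round(4),world(g,*S(88,424),z=.08).round(4))
```

```text
[ 0.58222588 -0.01320205 -0.18336647] [-1.9 -0.  -0.3 -0.6  1.3 -1.   0.7  0.1 -1.1  0.6]
tip [6.930e-01 2.367e-01 2.000e-04]
cor [0.6255 0.118  0.1901]
shaft [ 0.5112 -0.2161  0.0789]
shaftS [ 0.5161 -0.2175  0.0827]
lidR [0.6248 0.0077 0.3187]
handle top mid [0.6449 0.0674 0.2725]
boss [ 0.5652 -0.3807  0.0749]
knob [ 0.5064 -0.3369  0.0791]
bossS [ 0.5672 -0.3808  0.0746]
knobS [ 0.5113 -0.3408  0.0783]
tin [0.4805 0.3109 0.0841]
boss z.074 [ 0.5654 -0.3809  0.074 ] [ 0.5673 -0.3804  0.074 ]
knob z.08 [ 0.5062 -0.3367  0.08  ] [ 0.5114 -0.3408  0.08  ]
```

Press pose fits to about 4 mm and heights match: boss top 74 mm, knob 71 mm from the axis. That confirms the crank at (450,214). I'll go to the stay first.

```bash
cat > w.py <<'E'
from h import *
from scipy.spatial.transform import Rotation as Rn
PX,PY,PS=0.5822,-0.0132,-0.1834
def loc(x,y,z): c,s=np.cos(PS),np.sin(PS); return np.array([PX+c*x-s*y,PY+s*x+c*y,z])
def pose():
    s=manip.state(); q=s['tool_rot']; return np.array(s['tool_pos']),Rn.from_quat([q[1],q[2],q[3],q[0]])
def yaw(R): y=R.as_matrix()[:,1]; return np.arctan2(y[1],y[0])
def rows(wps,start=None):
    """wps: list of (pos, yaw(tool y) or None, nrows, grip); upright tool aimed"""
    p,R=start or pose(); out=[]
    for t,yw,n,g in wps:
        t=np.array(t,float); p0=p.copy()
        if yw is None: rv=np.zeros(3)
        else:
            ty=np.array([np.cos(yw),np.sin(yw),0]);tz=np.array([0,0,-1.]);G=Rn.from_matrix(np.c_[np.cross(ty,tz),ty,tz])
            rv=(R.inv()*G).as_rotvec()/n
        for k in range(1,n+1):
            d=R.inv().apply(p0+(t-p0)*k/n-p)/.12; d=np.round(d,2); w=np.round(rv/.15,2)
            if max(abs(d).max(),abs(w).max())>1: print('BIG')
            p=p+R.apply(d*.12); R=R*Rn.from_rotvec(w*.15); out.append([*map(float,d),*map(float,w),g])
    print(len(out)); print(str(out).replace('.0,',',').replace('.0]',']').replace('-0,','0,').replace(' ',''))
    return p,R
E
python3 - <<'E'
from w import *
g=loc(.020,.199,.186); print(g)
rows([([g[0],g[1],.26],-.183,17,0),([g[0],g[1],.167],None,3,0)])
E
```

```text
[0.63815693 0.17881516 0.186     ]
20
[[-0.28,-0.14,-0.01,0,0,0.59,0],[-0.29,-0.12,-0.02,0,0,0.59,0],[-0.3,-0.09,-0.01,0,0,0.59,0],[-0.31,-0.06,-0.02,0,0,0.59,0],[-0.31,-0.04,-0.01,0,0,0.59,0],[-0.31,0,-0.02,0,0,0.59,0],[-0.32,0.02,-0.01,0,0,0.59,0],[-0.31,0.04,-0.02,0,0,0.59,0],[-0.3,0.08,-0.01,0,0,0.59,0],[-0.3,0.1,-0.01,0,0,0.59,0],[-0.29,0.13,-0.02,0,0,0.59,0],[-0.27,0.15,-0.01,0,0,0.59,0],[-0.26,0.17,-0.02,0,0,0.59,0],[-0.24,0.2,-0.01,0,0,0.59,0],[-0.23,0.22,-0.02,0,0,0.59,0],[-0.2,0.24,-0.01,0,0,0.59,0],[-0.18,0.25,-0.02,0,0,0.59,0],[0,0,0.26,0,0,0,0],[0,0,0.26,0,0,0,0],[0,0,0.26,0,0,0,0]]
```

{"fn": "move_arm", "kwargs": {"plan": [[[-0.28,-0.14,-0.01,0,0,0.59,0],[-0.29,-0.12,-0.02,0,0,0.59,0],[-0.3,-0.09,-0.01,0,0,0.59,0],[-0.31,-0.06,-0.02,0,0,0.59,0],[-0.31,-0.04,-0.01,0,0,0.59,0],[-0.31,0,-0.02,0,0,0.59,0],[-0.32,0.02,-0.01,0,0,0.59,0],[-0.31,0.04,-0.02,0,0,0.59,0],[-0.3,0.08,-0.01,0,0,0.59,0],[-0.3,0.1,-0.01,0,0,0.59,0]]]}}

```text
time: 1.35
tool_pos: [0.442, 0.353, 0.2476]
tool_rot: [-0.0, 0.542, 0.84, -0.0]
contact_force: [-0.3, 1.1, -0.2]
gripper_width: 1.0
grasp_force: 0.0
```

{"fn": "move_arm", "kwargs": {"plan": [[[-0.29,0.13,-0.02,0,0,0.59,0],[-0.27,0.15,-0.01,0,0,0.59,0],[-0.26,0.17,-0.02,0,0,0.59,0],[-0.24,0.2,-0.01,0,0,0.59,0],[-0.23,0.22,-0.02,0,0,0.59,0],[-0.2,0.24,-0.01,0,0,0.59,0],[-0.18,0.25,-0.02,0,0,0.59,0],[0,0,0,0,0,0,0],[0,0,0,0,0,0,0],[0,0,0,0,0,0,0]]]}}

```text
time: 2.6
tool_pos: [0.6372, 0.1807, 0.261]
tool_rot: [-0.0, 0.771, 0.636, -0.0]
contact_force: [0.4, 0.1, 0.7]
gripper_width: 1.001
grasp_force: 0.0
```

Run:
```python
from w import *
p,R=pose(); print(p,yaw(R),R.as_matrix()[:,2],manip.state()['joint_pos'].round(2))
g=loc(.020,.199,.186)
f=grab('side'); t=grab('top')
print(proj(f,[g,loc(.02,.229,.186),loc(.02,.138,.186),p]),proj(t,[g,p]))
A=cv2.resize(f['pixels'][60:240,260:460],None,fx=2,fy=2,interpolation=cv2.INTER_CUBIC)
B=cv2.resize(t['pixels'][70:250,200:400],None,fx=2,fy=2,interpolation=cv2.INTER_CUBIC)
cv2.imwrite('pics/s2.png',np.hstack([A,B]))
rows([([g[0],g[1],.167],-.183,4,0)])
```

```text
[0.63715073 0.18068106 0.26103792] -0.19100926318497619 [-6.32830726e-04  1.03820127e-04 -9.99999794e-01] [0.16 0.12 1.49 0.   1.53 0.35]
[[325.32498562 139.82374389]
 [325.63658757 134.20564862]
 [324.65542656 151.89551228]
 [324.3864509  115.65412544]] [[247.59974636 175.12142092]
 [242.2636475  167.71395354]]
4
[[0,0,0.2,0,0,-0.01,0],[-0.01,0,0.19,0,0,-0.01,0],[0,0.01,0.2,0,0,-0.01,0],[0,0,0.2,0,0,-0.01,0]]
```

View pics/s2.png

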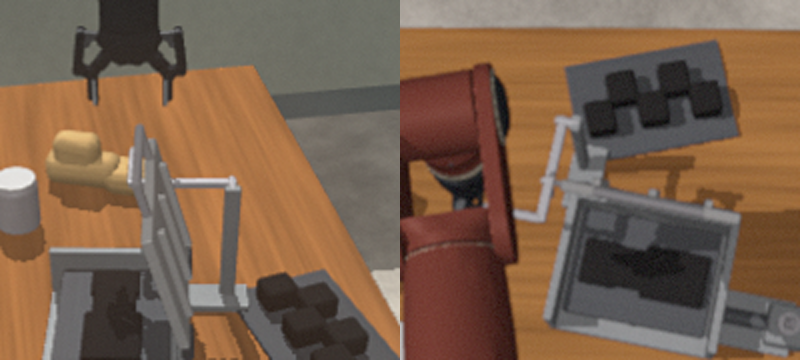

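The fingers stand over the grip (side ≈(324,112), grip predicted at (325,140) behind the lid). Going down and closing.

{"fn": "move_arm", "kwargs": {"plan": [[[0,0,0.2,0,0,0,0],[-0.01,0,0.19,0,0,0,0],[0,0.01,0.2,0,0,0,0],[0,0,0.2,0,0,0,0],[0,0,0,0,0,0,1],[0,0,0,0,0,0,1],[0,0,0,0,0,0,1],[0,0,0,0,0,0,1],[0,0,0,0,0,0,1],[0,0,0,0,0,0,1]]]}}

```text
time: 3.95
tool_pos: [0.639, 0.1787, 0.1679]
tool_rot: [-0.0, 0.772, 0.636, 0.0]
contact_force: [-4.7, 0.1, 5.3]
gripper_width: 0.119
grasp_force: 58.5
```

{"fn": "move_arm", "kwargs": {"plan": [[[0,0.01,-0.11,0,0,0,1],[0,0.02,-0.11,0,0,0,1],[0,0.03,-0.11,0,0,0,1],[0,0.04,-0.11,0,0,0,1],[0,0.05,-0.1,0,0,0,1],[0,0.06,-0.1,0,0,0,1],[0,0.06,-0.09,0,0,0,1],[0,0,0,0,0,0,1],[0,0,0,0,0,0,1],[0,0,0,0,0,0,1]]]}}

```text
time: 5.2
tool_pos: [0.6694, 0.1729, 0.2576]
tool_rot: [-0.001, 0.772, 0.636, -0.001]
contact_force: [-10.2, 1.7, 7.8]
gripper_width: 0.113
grasp_force: 59.1
```

Run:
```python
from w import *
print(manip.state()['contact_force'],pose()[0])
p=pose()[0]; up=p+[0,0,.16]
th=1.28; h=loc(.095-.222*np.cos(th),0,.100+.222*np.sin(th)); print('handle',h)
t=grab('top')['pixels']; s=grab('side')['pixels']
A=cv2.resize(s[60:240,260:460],None,fx=2,fy=2,interpolation=cv2.INTER_CUBIC)
B=cv2.resize(t[70:250,200:400],None,fx=2,fy=2,interpolation=cv2.INTER_CUBIC)
cv2.imwrite('pics/s3.png',np.hstack([A,B]))
rows([(up,None,4,0),([h[0],h[1],.40],-.1834,5,0)])
```

```text
[-10.23108962   1.72685544   7.84831398] [0.66936765 0.17294758 0.25755754]
handle [ 0.61302348 -0.01891727  0.31267952]
9
[[0,0,-0.33,0,0,0,0],[0,0,-0.34,0,0,0,0],[0,0,-0.33,0,0,0,0],[0,0,-0.33,0,0,0,0],[-0.33,-0.03,0.03,0,0,-0.01,0],[-0.33,-0.03,0.03,0,0,-0.01,0],[-0.34,-0.04,0.03,0,0,-0.01,0],[-0.33,-0.03,0.02,0,0,-0.01,0],[-0.33,-0.03,0.03,0,0,-0.01,0]]
```

View pics/s3.png

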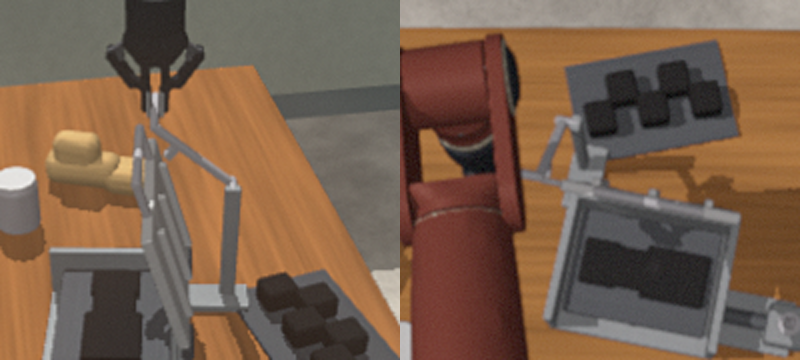

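The stay is raised (side crop bar from (232,183) up to the grip at (155,125)). Release, go up, and move over the lid handle.

{"fn": "move_arm", "kwargs": {"plan": [[[0,0,0,0,0,0,0],[0,0,0,0,0,0,0],[0,0,0,0,0,0,0],[0,0,-0.2,0,0,0,0],[0,0,-0.38,0,0,0,0],[0,0,-0.38,0,0,0,0],[0,0,-0.38,0,0,0,0],[0,0,0,0,0,0,0],[-0.33,-0.03,0.03,0,0,0,0],[-0.33,-0.03,0.03,0,0,0,0]]]}}

```text
time: 6.55
tool_pos: [0.6481, 0.0952, 0.4059]
tool_rot: [-0.0, 0.772, 0.636, -0.001]
contact_force: [0.9, 0.1, 0.4]
gripper_width: 1.0
grasp_force: 0.0
```

Run:
```python
from w import *
f=load('side')
for th in(1.25,1.28,1.31):
  print(th,[(proj(f,loc(.095-.222*np.cos(th),y,.100+.222*np.sin(th)))[0]-[260,60])*2 for y in(-.065,.065)])
h=loc(.095-.222*np.cos(1.28),0,.4); print(pose()[0])
rows([(h,-.1834,4,0)])
```

```text
1.25 [array([126.22228652, 190.34196831]), array([129.81094013, 130.06428226])]
1.28 [array([132.01426662, 188.8169662 ]), array([135.0851923 , 128.60041936])]
1.31 [array([137.87765819, 187.43556215]), array([140.42259882, 127.27362211])]
[0.6481026 0.0951665 0.4059312]
4
[[-0.25,-0.03,0.01,0,0,-0.01,0],[-0.24,-0.02,0.02,0,0,-0.01,0],[-0.25,-0.03,0.01,0,0,-0.01,0],[-0.25,-0.03,0.01,0,0,-0.01,0]]
```

{"fn": "move_arm", "kwargs": {"plan": [[[-0.25,-0.02,0.01,0,0,0,0],[-0.24,-0.02,0.02,0,0,0,0],[-0.25,-0.02,0.01,0,0,0,0],[-0.25,-0.02,0.01,0,0,0,0],[0,0,0.3,0,0,0,0],[0,0,0.3,0,0,0,0],[0,0,0.29,0,0,0,0],[0,0,0,0,0,0,0.6],[0,0,0,0,0,0,0.8],[0,0,0,0,0,0,0.8]]]}}

```text
time: 7.8
tool_pos: [0.6172, -0.019, 0.2973]
tool_rot: [0.001, 0.772, 0.636, 0.001]
contact_force: [0.1, 0.3, 0.1]
gripper_width: 0.375
grasp_force: 0.0
```

Run:
```python
from w import *
p=pose()[0]; print(p,manip.state()['contact_force'],manip.state()['gripper_width'])
s=grab('side')['pixels']; t=grab('top')['pixels']
A=cv2.resize(s[50:230,270:410],None,fx=3,fy=3,interpolation=cv2.INTER_CUBIC)
cv2.imwrite('pics/s4.png',A)
```

```text
[ 0.61723851 -0.01900749  0.29734922] [0.13403055 0.26079371 0.06905018] 0.37472610962187014
```

View pics/s4.png

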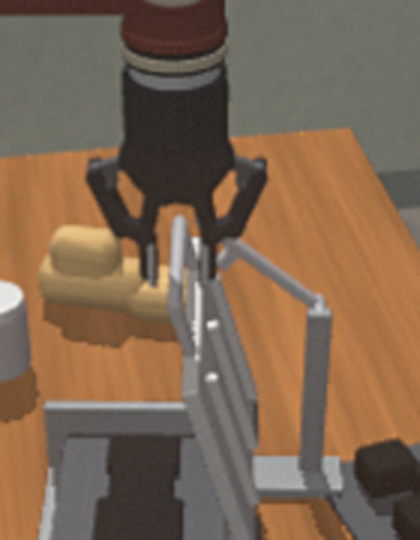

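The bar (crop (178,230)) is between the fingers. Closing.

{"fn": "move_arm", "kwargs": {"plan": [[[0,0,0,0,0,0,1],[0,0,0,0,0,0,1],[0,0,0,0,0,0,1],[0,0,0,0,0,0,1],[0,-0.03,0.01,0,0,0,1],[0,-0.06,0.01,0,0,0,1],[0,-0.1,0.02,0,0,0,1],[0,-0.1,0.02,0,0,0,1],[0,0,0,0,0,0,1],[0,0,0,0,0,0,1]]]}}

```text
time: 9.15
tool_pos: [0.5807, -0.012, 0.284]
tool_rot: [-0.002, 0.772, 0.636, -0.002]
contact_force: [3.1, -1.2, -13.8]
gripper_width: 0.116
grasp_force: 59.0
```

```bash
cat > lid.py <<'E'
from w import *
import sys
p,R=pose(); s=manip.state(); print(p,s['contact_force'].round(1),s['gripper_width'])
gp=p+[0,0,.019]; c,sn=np.cos(PS),np.sin(PS); H=loc(.095,0,.1)
lx=c*(gp[0]-H[0])+sn*(gp[1]-H[1]); lz=gp[2]-.1; r=np.hypot(lx,lz); th=np.arctan2(lz,-lx); print('r',r,'th',th)
end=float(sys.argv[1]); n=int(sys.argv[2])
wp=[]
for k in range(1,n+1):
    a=th+(end-th)*k/n; rr=r+(0.222-r)*k/n
    q=loc(.095-rr*np.cos(a),0,.1+rr*np.sin(a)-.019); wp.append((q,-.1834 if k==1 else None,1,1))
rows(wp)
E
python3 lid.py 0.3 16
```

```text
[ 0.58074979 -0.01203699  0.2839626 ] [  3.1  -1.2 -13.8] 0.11578755865061018
r 0.22479483220749702 th 1.1264207659526353
16
[[-0.01,-0.09,0.05,-0.04,0,-0.06,1],[0,-0.08,0.05,0,0,0,1],[0,-0.08,0.05,0,0,0,1],[0,-0.08,0.06,0,0,0,1],[0,-0.07,0.06,0,0,0,1],[0,-0.07,0.06,0,0,0,1],[0,-0.07,0.07,0,0,0,1],[0,-0.06,0.07,0,0,0,1],[0,-0.06,0.08,0,0,0,1],[0,-0.06,0.08,0,0,0,1],[0,-0.05,0.08,0,0,0,1],[0,-0.05,0.08,0,0,0,1],[0,-0.04,0.09,0,0,0,1],[0,-0.04,0.08,0,0,0,1],[0,-0.03,0.09,0,0,0,1],[0,-0.03,0.09,0,0,0,1]]
```

{"fn": "move_arm", "kwargs": {"plan": [[[0,-0.09,0.06,0,0,0,1],[0,-0.08,0.06,0,0,0,1],[0,-0.08,0.06,0,0,0,1],[0,-0.08,0.06,0,0,0,1],[0,-0.07,0.06,0,0,0,1],[0,-0.07,0.07,0,0,0,1],[0,-0.07,0.07,0,0,0,1],[0,-0.06,0.07,0,0,0,1],[0,-0.06,0.08,0,0,0,1],[0,0,0,0,0,0,1]]]}}

```text
time: 10.4
tool_pos: [0.5015, 0.0031, 0.217]
tool_rot: [-0.002, 0.772, 0.636, -0.003]
contact_force: [-9.7, -1.5, 5.3]
gripper_width: 0.11
grasp_force: 62.1
```

```bash
python3 lid.py -0.015 17
```

```text
[0.5015237  0.00314969 0.21702838] [-9.7 -1.5  5.3] 0.11030817117808772
r 0.2234743927928128 th 0.6544183452042109
17
[[-0.01,-0.04,0.06,-0.04,0.01,-0.06,1],[0,-0.04,0.06,0,0,0,1],[0,-0.04,0.06,0,0,0,1],[0,-0.04,0.07,0,0,0,1],[0,-0.03,0.06,0,0,0,1],[0,-0.03,0.07,0,0,0,1],[0,-0.03,0.07,0,0,0,1],[0,-0.02,0.07,0,0,0,1],[0,-0.02,0.07,0,0,0,1],[0,-0.02,0.07,0,0,0,1],[0,-0.02,0.07,0,0,0,1],[0,-0.01,0.07,0,0,0,1],[0,-0.02,0.07,0,0,0,1],[0,0,0.07,0,0,0,1],[0,-0.01,0.08,0,0,0,1],[0,0,0.07,0,0,0,1],[0,0,0.07,0,0,0,1]]
```

{"fn": "move_arm", "kwargs": {"plan": [[[0,-0.06,0.08,0,0,0,1],[0,-0.06,0.09,0,0,0,1],[0,-0.05,0.1,0,0,0,1],[0,-0.05,0.1,0,0,0,1],[0,-0.04,0.1,0,0,0,1],[0,-0.03,0.1,0,0,0,1],[0,-0.03,0.1,0,0,0,1],[0,-0.02,0.1,0,0,0,1],[0,0,0,0,0,0,1],[0,0,0,0,0,0,1]]]}}

```text
time: 11.65
tool_pos: [0.4612, 0.0108, 0.1224]
tool_rot: [-0.003, 0.772, 0.636, -0.003]
contact_force: [-5.7, -2.8, -4.5]
gripper_width: 0.114
grasp_force: 65.2
```

```bash
python3 lid.py -0.015 6
```

```text
[0.46122524 0.01084244 0.12238856] [-5.7 -2.8 -4.5] 0.11389262100163752
r 0.2222189898865891 th 0.1873452246103627
6
[[-0.01,-0.01,0.06,-0.05,0.01,-0.06,1],[0,-0.01,0.06,0,0,0,1],[0,0,0.07,0,0,0,1],[0,-0.01,0.06,0,0,0,1],[0,0,0.06,0,0,0,1],[0,0,0.06,0,0,0,1]]
```

{"fn": "move_arm", "kwargs": {"plan": [[[0,-0.01,0.06,0,0,0,1],[0,-0.01,0.06,0,0,0,1],[0,0,0.07,0,0,0,1],[0,0,0.06,0,0,0,1],[0,0,0.06,0,0,0,1],[0,0,0.06,0,0,0,1],[0,0,0.02,0,0,0,1],[0,0,0,0,0,0,1],[0,0,0,0,0,0,1],[0,0,0,0,0,0,1]]]}}

```text
time: 12.9
tool_pos: [0.4573, 0.0116, 0.079]
tool_rot: [-0.005, 0.772, 0.636, -0.006]
contact_force: [-23.8, -0.4, 22.4]
gripper_width: 0.114
grasp_force: 70.0
```

```bash
cat > cr.py <<'E'
from w import *
p,R=pose(); print(p,manip.state()['contact_force'].round(1))
f=load('top');
E
python3 lid.py -0.015 1
python3 - <<'E'
from w import *
f=grab('side')
# lid upper surface fit
V=f['view'];Rm=V[:3,:3];c=-Rm.T@V[:3,3]
for l in[(.05,-.09),(0,-.09),(-.05,-.09),(.05,-.06),(-.05,-.06)]:
    uv=proj(f,loc(*l,.107))[0]; print(l,world(f,*uv).round(4))
E
```

```text
[0.45730947 0.01160607 0.0790384 ] [-23.8  -0.4  22.4] 0.11439603946574135
r 0.22232865719912806 th -0.008823084147943933
1
[[-0.01,0,0.01,-0.1,0.01,-0.06,1]]
(0.05, -0.09) [ 0.6154 -0.1079  0.1043]
(0, -0.09) [ 0.5659 -0.1002  0.1056]
(-0.05, -0.09) [ 0.5166 -0.0924  0.1068]
(0.05, -0.06) [ 0.6187 -0.0915  0.1162]
(-0.05, -0.06) [ 0.5216 -0.072   0.1149]
```

Lid shut (θ≈-0.01, handle pushed down 22 N). Now measure the shaft and crank more closely from the initial, unobstructed frames while I release.

{"fn": "move_arm", "kwargs": {"plan": [[[0,0,0,0,0,0,0],[0,0,0,0,0,0,0],[0,0,0,0,0,0,0],[0,0,-0.2,0,0,0,0],[0,0,-0.4,0,0,0,0],[0,0,-0.4,0,0,0,0],[0.3,-0.1,-0.1,0,0,-0.4,0],[0.3,-0.1,0,0,0,-0.4,0],[0,0,0,0,0,0,0],[0,0,0,0,0,0,0]]]}}

```text
time: 14.2
tool_pos: [0.4501, 0.0859, 0.2096]
tool_rot: [0.0, 0.732, 0.681, -0.0]
contact_force: [-0.3, 0.1, 0.0]
gripper_width: 0.998
grasp_force: 0.0
```

Run:
```python
from w import *
print(pose()[0],yaw(pose()[1]),manip.state()['joint_pos'].round(2))
t=grab('top');s=grab('side')
sh=loc(-.03,-.215,.07); ck=np.array([.566,-.381,.05])
T=[]
for f,P in((t,sh),(s,sh),(t,ck),(s,ck)):
    u,v=proj(f,P)[0].astype(int); n=14 if P is sh else 20; print(u-n,v-n,400/(2*n))
    T.append(cv2.resize(f['pixels'][v-n:v+n,u-n:u+n],(300,300),interpolation=cv2.INTER_CUBIC))
cv2.imwrite('pics/sh.png',np.vstack([np.hstack(T[:2]),np.hstack(T[2:])]))
u,v=proj(t,loc(-.03,-.215,.08))[0].astype(int)
np.set_printoptions(linewidth=200); print((t['depth'][v-9:v+10,u-9:u+10]*1000).astype(int)); print(u,v)
```

```text
[0.45006824 0.08593955 0.20962661] -0.07255924816701961 [ 0.03 -0.35  2.01 -0.    1.48  0.1 ]
381 216 14.285714285714286
284 266 14.285714285714286
431 193 10.0
313 323 10.0
[[1380 1381 1387 1383 1383 1386 1424 1413 1413 1412 1414 1422 1427 1426 1433 1431 1428 1427 1427]
 [1384 1379 1385 1383 1379 1379 1384 1387 1385 1387 1389 1421 1429 1430 1427    0 1427 1423 1429]
 [1380 1375 1382 1384 1377 1386 1380 1378 1383 1384 1386 1383 1382 1384 1387 1386 1425 1427 1431]
 [1380 1382 1380 1380 1382 1382 1375 1384 1382 1377 1375 1378 1376 1379 1381 1383 1384 1384 1432]
 [1381 1384 1385 1385 1380 1381 1380 1378 1379 1381 1383 1381 1375 1376 1378 1384 1377 1378 1382]
 [1378 1377 1379 1378 1378 1366 1368 1367 1372 1368 1379 1373 1379 1375 1377 1378 1380 1380 1378]
 [1374 1377 1375 1380 1369 1370 1362 1368 1371 1367 1367 1370 1379 1376 1376 1380 1377 1377 1387]
 [1377 1381 1378 1367 1367 1367 1357 1347 1346 1343 1345 1363 1380 1378 1379 1380 1374 1377 1385]
 [1379 1381 1368 1369 1368 1366 1341 1344 1340 1333 1345 1346 1368 1377 1379 1377 1375 1375 1421]
 [1374 1380 1371 1369 1366 1368 1344 1341 13
[... 244 characters left out ...]
1421]
 [1375 1373 1365 1366 1366 1364 1358 1356 1344 1347 1347 1365 1364 1373 1374 1370 1371 1382 1419]
 [1372 1372 1372 1364 1359 1369 1364 1365 1364 1361 1363 1366 1361 1371 1370 1376 1370 1374 1419]
 [1375 1377 1375 1365 1364 1362 1359 1368 1367 1360 1367 1367 1378 1374 1371 1375 1372 1420 1416]
 [1371 1375 1373 1372 1367 1363 1366 1360 1352 1365 1361 1369 1374 1370 1372 1368 1378 1422 1418]
 [1366 1370 1369 1372 1373 1372 1368 1367 1368 1377 1371 1371 1372 1369 1373 1366 1372 1421 1414]
 [1368 1374 1373 1374 1373 1373 1368 1369 1377 1375 1373 1368 1369 1375 1373 1368 1372 1418 1415]
 [1369 1365 1371 1368    0 1367 1366 1374 1371 1373 1367 1367 1371 1370 1371 1377 1380 1414 1418]]
396 230
```

View pics/sh.png

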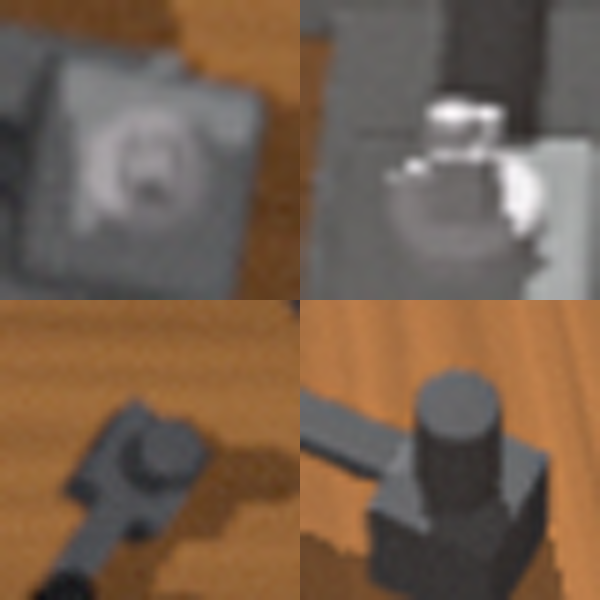

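The shaft's shoulder disc is centred at tile (145,163) and the square looks nearly face-on to the side camera (about -6° mod 90°). The boss top is at tiles (172,150) and (158,105), with the hub edges at about 142.5°.

Run:
```python
from w import *
t=load('top');s=load('side')
a=world(t,394.5,231.2,.055);b=world(t,395.3,230.8,.080);c=world(s,299.4,276.3,.083)
# side shoulder disc: centre tile x (390..545)->467,y 195
d=world(s,284+(467-300)/10.71,266+195/10.71,.055)
print('shaft',a,b,c,d)
e=world(t,453.9,213,.074);g=world(s,334.1,337,.074);print('boss',e,g)
B=(e+g)/2; print(B)
y=np.radians(52.5)
rows([([B[0],B[1],.21],y,9,0),([B[0],B[1],.10],None,2,0)])
```

```text
shaft [ 0.51412201 -0.2173539   0.055     ] [ 0.51163151 -0.21590208  0.08      ] [ 0.5159666 -0.217193   0.083    ] [ 0.51507274 -0.21610635  0.055     ]
boss [ 0.56352982 -0.38243937  0.074     ] [ 0.56710954 -0.38274676  0.074     ]
[ 0.56531968 -0.38259306  0.074     ]
11
[[-0.42,0.14,0,0,0,-0.73,0],[-0.44,0.09,0,0,0,-0.73,0],[-0.45,0.04,0,0,0,-0.73,0],[-0.44,0,0,0,0,-0.73,0],[-0.44,-0.06,0,0,0,-0.73,0],[-0.44,-0.1,0,0,0,-0.73,0],[-0.42,-0.15,0,0,0,-0.73,0],[-0.4,-0.2,0,0,0,-0.73,0],[-0.38,-0.23,0,0,0,-0.73,0],[0,0,0.46,0,0,0,0],[0,0,0.45,0,0,0,0]]
```

{"fn": "move_arm", "kwargs": {"plan": [[[-0.42,0.14,0,0,0,-0.73,0],[-0.44,0.09,0,0,0,-0.73,0],[-0.45,0.04,0,0,0,-0.73,0],[-0.44,0,0,0,0,-0.73,0],[-0.44,-0.06,0,0,0,-0.73,0],[-0.44,-0.1,0,0,0,-0.73,0],[-0.42,-0.15,0,0,0,-0.73,0],[-0.4,-0.2,0,0,0,-0.73,0],[-0.38,-0.23,0,0,0,-0.73,0],[0,0,0,0,0,0,0]]]}}

```text
time: 15.55
tool_pos: [0.5652, -0.3859, 0.2081]
tool_rot: [-0.001, 0.325, 0.946, 0.0]
contact_force: [-0.4, 0.4, -0.8]
gripper_width: 0.999
grasp_force: 0.0
```

Run:
```python
from w import *
print(pose()[0],yaw(pose()[1]))
y=np.radians(52.5)
rows([([.5653,-.3826,.13],y,2,0),([.5653,-.3826,.045],None,3,0)])
```

```text
[ 0.5651903  -0.38585206  0.20814434] 0.90777498269351
5
[[0.01,0.01,0.33,0,0,-0.03,0],[0,0.01,0.32,0,0,-0.03,0],[0,0,0.24,0,0,0,0],[0,0,0.23,0,0,0,0],[0,0,0.24,0,0,0,0]]
```

{"fn": "move_arm", "kwargs": {"plan": [[[0.01,0.01,0.33,0,0,-0.04,0],[0,0.01,0.32,0,0,-0.03,0],[0,0,0.24,0,0,0,0],[0,0,0.23,0,0,0,0],[0,0,0.23,0,0,0,0],[0,0,0,0,0,0,0.6],[0,0,0,0,0,0,1],[0,0,0,0,0,0,1],[0,0,0,0,0,0,1],[0,0,0,0,0,0,1]]]}}

```text
time: 16.8
tool_pos: [0.5675, -0.3801, 0.0498]
tool_rot: [0.001, 0.318, 0.948, -0.001]
contact_force: [-1.4, -0.3, 6.3]
gripper_width: 0.261
grasp_force: 58.5
```

Run:
```python
from w import *
S=manip.state(); p,R=pose(); print(p,yaw(R),S['gripper_width'],S['contact_force'],S['joint_pos'].round(2))
q=rows([(p+[0,0,.02],None,1,1),(p+[0,0,.1],None,2,1),([p[0]-.051,p[1]+.166,p[2]+.1],np.radians(84),5,1)])
```

```text
[ 0.5675253  -0.38007676  0.04977611] 0.9233785528134929 0.26075931783817646 [-1.41685371 -0.29114112  6.34275398] [-0.7   0.35  1.6  -0.    1.2  -1.62]
8
[[0,0,-0.17,0,0,0,1],[0,0,-0.33,0,0,0,1],[0,0,-0.33,0,0,0,1],[0.23,0.17,0,0,0,-0.72,1],[0.22,0.19,0,0,0,-0.72,1],[0.19,0.22,0,0,0,-0.72,1],[0.17,0.23,-0.01,0,0,-0.72,1],[0.14,0.26,0,0,0,-0.72,1]]
```

Run:
```python
from w import *
for n,(u,v) in(('side',(304,326)),('top',(439,233))):
    a=load(n)['pixels']; b=grab(n)['pixels']; r=8
    T=cv2.cvtColor(a[v-r:v+r,u-r:u+r],6).astype(np.float32); I=cv2.cvtColor(b[v-r-8:v+r+8,u-r-8:u+r+8],6).astype(np.float32)
    k=6; T=cv2.resize(T,None,fx=k,fy=k,interpolation=2);I=cv2.resize(I,None,fx=k,fy=k,interpolation=2)
    _,m,_,l=cv2.minMaxLoc(cv2.matchTemplate(I,T,cv2.TM_CCOEFF_NORMED)); d=(l[0]/k-8,l[1]/k-8)
    f=load(n); print(n,m,d,(world(f,u+d[0],v+d[1],.07)-world(f,u,v,.07))*1000)
```

```text
side 0.9082081317901611 (0.8333333333333339, -0.666666666666667) [1.90673154 1.38002824 0.        ]
top 0.76806640625 (-8.0, -1.666666666666667) [ 4.5438294  22.25515653  0.        ]
```

Run:
```python
from w import *
p,R=pose()
q=rows([(p+[0,0,.02],None,1,1),(p+[0,0,.1],None,2,1),([.5147,-.216,.150],np.radians(84),5,1)])
```

```text
8
[[0,0,-0.17,0,0,0,1],[0,0,-0.33,0,0,0,1],[0,0,-0.33,0,0,0,1],[0.23,0.16,0,0,0,-0.72,1],[0.22,0.19,0,0,0,-0.72,1],[0.19,0.22,-0.01,0,0,-0.72,1],[0.17,0.23,0,0,0,-0.72,1],[0.15,0.25,0,0,0,-0.72,1]]
```

{"fn": "move_arm", "kwargs": {"plan": [[[0,0,-0.17,0,0,0,1],[0,0,-0.33,0,0,0,1],[0,0,-0.33,0,0,0,1],[0.23,0.16,0,0,0,-0.72,1],[0.22,0.19,0,0,0,-0.72,1],[0.19,0.22,-0.01,0,0,-0.72,1],[0.17,0.23,0,0,0,-0.72,1],[0.15,0.25,0,0,0,-0.72,1],[0,0,0,0,0,0,1],[0,0,0,0,0,0,1]]]}}

```text
time: 18.15
tool_pos: [0.5138, -0.2145, 0.1486]
tool_rot: [-0.0, 0.054, 0.999, -0.0]
contact_force: [0.5, 0.6, -4.7]
gripper_width: 0.262
grasp_force: 59.4
```

Run:
```python
from w import *
p,R=pose(); S=manip.state();print(p,yaw(R),S['gripper_width'],S['contact_force'])
t=grab('top');s=grab('side'); T=[]
for f,P in((t,[.49,-.215,.11]),(s,[.49,-.215,.1])):
    u,v=proj(f,P)[0].astype(int); n=30; print(u-n,v-n)
    T.append(cv2.resize(f['pixels'][v-n:v+n,u-n:u+n],(400,400),interpolation=cv2.INTER_CUBIC))
cv2.imwrite('pics/fit.png',np.hstack(T))
rows([([.5147,-.216,.148],np.radians(84),1,1)])
```

```text
[ 0.5138136  -0.21453791  0.14857439] 1.4632036125526324 0.2616735675254997 [ 0.50016557  0.60008784 -4.67660095]
366 207
257 241
1
[[-0.01,-0.01,0.01,0,0,-0.02,1]]
```

View pics/fit.png

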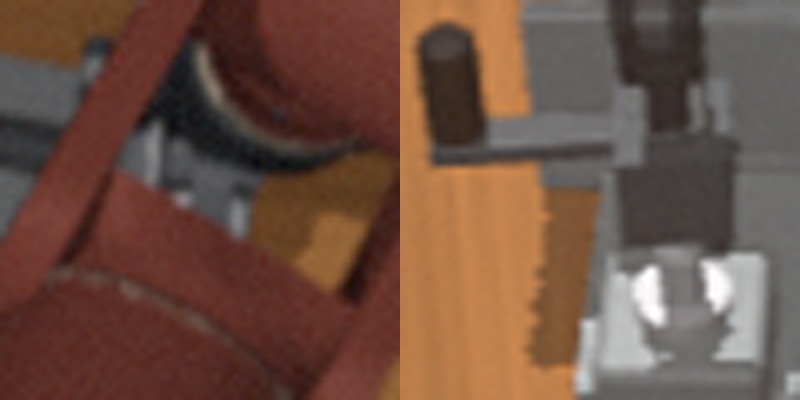

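The hub hangs over the shaft (side tile: hub centre x≈677, shoulder ≈684, so about 1 mm to go in +x) and looks square to the camera. Lowering gently.

{"fn": "move_arm", "kwargs": {"plan": [[[-0.01,-0.01,0,0,0,0,1],[0,0,0.04,0,0,0,1],[0,0,0.04,0,0,0,1],[0,0,0.03,0,0,0,1],[0,0,0.02,0,0,0,1],[0,0,0.02,0,0,0,1],[0,0,0.02,0,0,0,1],[0,0,0.02,0,0,0,1],[0,0,0,0,0,0,1],[0,0,0,0,0,0,1]]]}}

```text
time: 19.5
tool_pos: [0.5152, -0.216, 0.1262]
tool_rot: [0.0, 0.054, 0.999, -0.0]
contact_force: [-0.3, 0.9, -1.3]
gripper_width: 0.259
grasp_force: 59.8
```

Run:
```python
from w import *
p,R=pose(); S=manip.state();print(p,yaw(R),S['gripper_width'],S['contact_force'],S['ft_torque'])
```

```text
[ 0.51519802 -0.21598262  0.1261611 ] 1.4635002170204445 0.2586931083464784 [-0.33178241  0.89696051 -1.26738478] [0.09402496 0.03390759 0.01989328]
```

{"fn": "move_arm", "kwargs": {"plan": [[[0,0,0.02,0,0,0,1],[0,0,0.02,0,0,0,1],[0,0,0.02,0,0,0,1],[0,0,0.02,0,0,0,1],[0,0,0.02,0,0,0,1],[0,0,0.02,0,0,0,1],[0,0,0,0,0,0,1],[0,0,0,0,0,0,1],[0,0,0,0,0,0,1],[0,0,0,0,0,0,1]]]}}

```text
time: 20.75
tool_pos: [0.5149, -0.2159, 0.1113]
tool_rot: [-0.0, 0.054, 0.999, 0.0]
contact_force: [-0.2, -0.9, -4.2]
gripper_width: 0.261
grasp_force: 59.6
```

Sliding on freely. Continue to the shoulder (TCP ≈0.105).

{"fn": "move_arm", "kwargs": {"plan": [[[0,0,0.02,0,0,0,1],[0,0,0.02,0,0,0,1],[0,0,0.01,0,0,0,1],[0,0,0.01,0,0,0,1],[0,0,0.01,0,0,0,1],[0,0,0,0,0,0,1],[0,0,0,0,0,0,1],[0,0,0,0,0,0,1],[0,0,0,0,0,0,1],[0,0,0,0,0,0,1]]]}}

```text
time: 22.0
tool_pos: [0.5157, -0.2162, 0.1057]
tool_rot: [0.001, 0.054, 0.999, -0.0]
contact_force: [-4.4, 3.4, 9.8]
gripper_width: 0.261
grasp_force: 61.1
```

Seated. Release, and go to the knob.

{"fn": "move_arm", "kwargs": {"plan": [[[0,0,0,0,0,0,0],[0,0,0,0,0,0,0],[0,0,0,0,0,0,0],[0,0,0,0,0,0,0],[0,0,-0.2,0,0,0,0],[0,0,-0.25,0,0,0,0],[0.29,0,0,0,0,0,0],[0.29,0,0,0,0,0,0],[0,0,0,0,0,0,0],[0,0,0,0,0,0,0]]]}}

```text
time: 23.25
tool_pos: [0.4463, -0.2086, 0.1572]
tool_rot: [0.0, 0.054, 0.999, -0.0]
contact_force: [0.4, -0.7, 0.2]
gripper_width: 0.998
grasp_force: 0.0
```

Run:
```python
from w import *
p,R=pose(); S=manip.state();print(p,yaw(R),S['contact_force'],S['joint_pos'].round(2))
s=grab('side'); t=grab('top')
b=[.5152,-.216,.129]; k=[.4456,-.2087,.135]
for P in(b,k):
    u,v=proj(s,P)[0]; print((u,v),world(s,u,v+1).round(4))
u,v=proj(s,k)[0].astype(int); g=s['pixels'][v-6:v+20,u-10:u+12].mean(2).astype(int); np.set_printoptions(linewidth=220); print(u-10,v-6); print(g)
```

```text
[ 0.44626572 -0.20864316  0.15715436] 1.4633540554235756 [ 0.38661275 -0.65235443  0.22362199] [-0.59 -0.21  1.99  0.    1.36 -2.05]
(np.float64(297.90507841414177), np.float64(261.8181458527241)) [ 0.5148 -0.2201  0.1302]
(np.float64(265.69392659654045), np.float64(261.34512736476853)) [ 0.4476 -0.2635  0.1885]
255 255
[[ 48  49  55  58  58  56  57  57  54  53  50  48  60 109 135 139 137 134 134 132 130 114]
 [ 47  51  53  58  60  57  60  57  56  54  47  47  58  75 114 137 134 134 132 134 132 117]
 [ 45  47  50  51  54  49  53  53  51  49  47  51  83  75  79 121 137 136 134 132 133 118]
 [ 53  50  50  48  48  45  47  49  47  47  47  69 103  84  59 111 136 136 134 132 132 118]
 [101 104 104  87  62  45  49  50  49  50  50  91 117  90  54 110 136 136 134 133 131 122]
 [125 130 129 102  68  50  46  48  51  49  48  81 111  91  57 110 140 136 136 133 132 122]
 [126 130 129 111  78  49  47  51  49  48  47  80 110  92  54  88 126 135 134 133 133 120]
 [124 128 127 119  89  47  47  49  49  46  48  71 105 101  62  70 117 135 135 132 132 126]
 [125 130 130 120  90  50  48  50  52  51  48  65 
[... 888 characters left out ...]
5 124 102  74  66  59  55  60  66  72  74 103 123 122 121 122]
 [124 124 127 125 124 122 127 123  95  69  69  70  73  70  71  71  72  75  78  81  80  83]
 [123 123 127 126 122 124 126 129 105  71  64  68  66  68  66  67  65  63  64  63  62  63]
 [124 123 125 125 123 121 124 129 118 103 105 110 114 110 110 109 102  94  93  91  94  92]
 [124 123 125 124 124 121 124 128 128 126 129 135 136 132 131 132 134 136 134 132 134 134]
 [125 124 128 128 123 123 125 129 128 126 127 133 136 131 130 131 133 137 135 132 133 131]
 [124 124 127 126 123 122 123 125 127 127 126 133 135 131 130 131 131 135 133 130 131 131]
 [124 124 125 126 124 123 121 126 126 124 127 131 135 133 129 130 131 135 133 127 131 131]]
```

{"fn": "move_arm", "kwargs": {"plan": [[[0,0,0.22,0,0,0,0],[0,0,0.22,0,0,0,0],[0,0,0,0,0,0,0.5],[0,0,0,0,0,0,1],[0,0,0,0,0,0,1],[0,0,0,0,0,0,1],[0,0,0,0,0,0,1],[0,0,0,0,0,0,1],[0,0,0,0,0,0,1],[0,0,0,0,0,0,1]]]}}

```text
time: 24.6
tool_pos: [0.4461, -0.2087, 0.1046]
tool_rot: [0.0, 0.054, 0.999, -0.0]
contact_force: [-0.8, 1.0, 4.8]
gripper_width: 0.216
grasp_force: 58.8
```

```bash
cat > wind.py <<'E'
from w import *
import sys
C=np.array([float(sys.argv[1]),float(sys.argv[2])]); n=int(sys.argv[3]); st=np.radians(float(sys.argv[4]))
p,R=pose(); S=manip.state(); print(p,yaw(R),S['contact_force'].round(1),S['gripper_width'])
d=p[:2]-C; r=np.hypot(*d); a=np.arctan2(d[1],d[0]); print('r',r,'ang',np.degrees(a))
wp=[]
for k in range(1,n+1):
    b=a-st*k; wp.append(([*(C+.07*np.array([np.cos(b),np.sin(b)])),.1045],None,1,1))
rows(wp)
E
python3 wind.py .5153 -.216 18 20
```

```text
[ 0.44609304 -0.20867286  0.10462864] 1.463439614450995 [-0.8  1.   4.8] 0.2163523757522746
r 0.0695937564796009 ang 173.95644406248363
18
[[-0.03,0.2,0,0,0,0,1],[-0.1,0.18,0,0,0,0,1],[-0.16,0.13,0,0,0,0,1],[-0.19,0.07,0,0,0,0,1],[-0.2,0,0,0,0,0,1],[-0.19,-0.07,0,0,0,0,1],[-0.16,-0.13,0,0,0,0,1],[-0.1,-0.18,0,0,0,0,1],[-0.03,-0.2,0,0,0,0,1],[0.03,-0.2,0,0,0,0,1],[0.1,-0.17,0,0,0,0,1],[0.16,-0.13,0,0,0,0,1],[0.19,-0.07,0,0,0,0,1],[0.2,0,0,0,0,0,1],[0.19,0.07,0,0,0,0,1],[0.16,0.13,0,0,0,0,1],[0.1,0.17,0,0,0,0,1],[0.03,0.2,0,0,0,0,1]]
```

{"fn": "move_arm", "kwargs": {"plan": [[[-0.03,0.2,0,0,0,0,1],[-0.1,0.18,0,0,0,0,1],[-0.16,0.13,0,0,0,0,1],[-0.19,0.07,0,0,0,0,1],[-0.2,0,0,0,0,0,1],[-0.19,-0.07,0,0,0,0,1],[-0.16,-0.13,0,0,0,0,1],[-0.1,-0.18,0,0,0,0,1],[-0.03,-0.2,0,0,0,0,1],[0,0,0,0,0,0,1]]]}}

```text
time: 25.85
tool_pos: [0.5864, -0.2256, 0.1066]
tool_rot: [0.003, 0.054, 0.999, -0.001]
contact_force: [4.4, 0.5, 8.6]
gripper_width: 0.212
grasp_force: 69.7
```

```bash
python3 wind.py .5153 -.216 9 20; python3 -c "
from w import *
s=grab('side'); u,v=proj(s,[.5153,-.216,.129])[0]; print(world(s,u,v+1))"
```

```text
[ 0.58639328 -0.22560491  0.10658541] 1.4619607587559729 [4.4 0.5 8.6] 0.21189344805783317
r 0.0717391754309737 ang -7.694239538959923
9
[[0.05,-0.2,0.02,0,0,0,1],[0.11,-0.17,0,0,0,0,1],[0.16,-0.13,0,0,0,0,1],[0.19,-0.06,0,0,0,0,1],[0.2,0,-0.01,0,0,0,1],[0.19,0.08,0,0,0,0,1],[0.15,0.13,0,0,0,0,1],[0.1,0.18,0,0,0,0,1],[0.03,0.2,0,0,0,0,1]]
[ 0.51497316 -0.21894577  0.12896135]
```

{"fn": "move_arm", "kwargs": {"plan": [[[0.04,-0.2,0.01,0,0,0,1],[0.1,-0.17,0,0,0,0,1],[0.16,-0.13,0,0,0,0,1],[0.19,-0.07,0,0,0,0,1],[0.2,0,0,0,0,0,1],[0.19,0.07,0,0,0,0,1],[0.16,0.13,0,0,0,0,1],[0.1,0.17,0,0,0,0,1],[0.03,0.2,0,0,0,0,1],[0,0,0,0,0,0,1]]]}}

```text
time: 27.15
tool_pos: [0.4452, -0.2079, 0.104]
tool_rot: [0.001, 0.053, 0.999, -0.001]
contact_force: [-1.3, 1.1, 5.5]
gripper_width: 0.209
grasp_force: 69.0
```

```bash
python3 wind.py .5153 -.216 9 20
```

```text
[ 0.44516311 -0.20786659  0.10395165] 1.4649620431404458 [-1.3  1.1  5.5] 0.20881889556554517
r 0.0706069048909979 ang 173.38525224181132
9
[[-0.04,0.2,0,0,0,0,1],[-0.11,0.17,0,0,0,0,1],[-0.15,0.13,0,0,0,0,1],[-0.19,0.07,0,0,0,0,1],[-0.21,0,0,0,0,0,1],[-0.18,-0.07,0,0,0,0,1],[-0.16,-0.14,0,0,0,0,1],[-0.1,-0.17,0,0,0,0,1],[-0.03,-0.2,0,0,0,0,1]]
```

One turn done with low forces. Second turn.

{"fn": "move_arm", "kwargs": {"plan": [[[-0.03,0.2,0,0,0,0,1],[-0.1,0.18,0,0,0,0,1],[-0.16,0.13,0,0,0,0,1],[-0.19,0.07,0,0,0,0,1],[-0.2,0,0,0,0,0,1],[-0.19,-0.07,0,0,0,0,1],[-0.16,-0.13,0,0,0,0,1],[-0.1,-0.18,0,0,0,0,1],[-0.03,-0.2,0,0,0,0,1],[0,0,0,0,0,0,1]]]}}

```text
time: 28.4
tool_pos: [0.5863, -0.2261, 0.1065]
tool_rot: [0.004, 0.054, 0.999, -0.002]
contact_force: [5.0, -0.6, 11.4]
gripper_width: 0.212
grasp_force: 69.9
```

{"fn": "move_arm", "kwargs": {"plan": [[[0.04,-0.2,0.01,0,0,0,1],[0.1,-0.17,0,0,0,0,1],[0.16,-0.13,0,0,0,0,1],[0.19,-0.07,0,0,0,0,1],[0.2,0,0,0,0,0,1],[0.19,0.07,0,0,0,0,1],[0.16,0.13,0,0,0,0,1],[0.1,0.17,0,0,0,0,1],[0.03,0.2,0,0,0,0,1],[0,0,0,0,0,0,1]]]}}

```text
time: 29.65
tool_pos: [0.4447, -0.2081, 0.1033]
tool_rot: [0.002, 0.053, 0.999, -0.001]
contact_force: [-0.6, -0.3, 6.8]
gripper_width: 0.21
grasp_force: 69.1
```

```bash
python3 wind.py .5153 -.216 4 20
```

```text
[ 0.44470577 -0.20811871  0.10332886] 1.4648051236892858 [-0.6 -0.3  6.8] 0.2099496630980438
r 0.07103280789690576 ang 173.62975876314783
4
[[-0.04,0.2,-0.01,0,0,0,1],[-0.11,0.17,0,0,0,0,1],[-0.15,0.13,0,0,0,0,1],[-0.19,0.07,0,0,0,0,1]]
```

{"fn": "move_arm", "kwargs": {"plan": [[[-0.04,0.2,0,0,0,0,1],[-0.05,0.09,0,0,0,0,1],[0,0,0,0,0,0,1],[0,0,0,0,0,0,0.5],[0,0,0,0,0,0,0.5],[0,0,0,0,0,0,0.5],[0,0,0,0,0,0,0.5],[0,0,-0.15,0,0,0,0.5],[0,0,-0.35,0,0,0,0.5],[0,0,-0.4,0,0,0,0.5]]]}}

```text
time: 30.9
tool_pos: [0.4575, -0.1746, 0.2115]
tool_rot: [-0.0, 0.054, 0.999, 0.0]
contact_force: [1.3, -0.6, 0.0]
gripper_width: 0.501
grasp_force: 0.0
```

Run:
```python
from w import *
S=manip.state(); print(S['time'],S['tool_pos'],S['contact_force'],S['gripper_width'])
s=grab('side'); t=grab('top')
u,v=proj(s,[.5153,-.216,.129])[0]; print(world(s,u,v+1))
cv2.imwrite('pics/end.png',s['pixels'][60:360,180:500])
for l in[(.05,-.09),(-.05,-.09)]: print(world(s,*proj(s,loc(*l,.107))[0]).round(4))
```

```text
30.9 [ 0.45749475 -0.17459132  0.21151591] [ 1.28790741 -0.62122783  0.04679188] 0.5005980708454615
[ 0.51494799 -0.21941677  0.12945721]
[ 0.6128 -0.1235  0.1189]
[ 0.518  -0.0639  0.0806]
```

View pics/end.png

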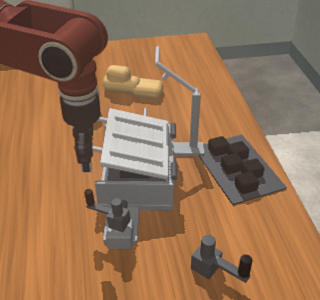

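Run:
```python
from w import *
for n in('side','top'):
    f=load(n); H,W=400,640
    uu,vv=np.meshgrid(np.arange(W),np.arange(H)); pt=cv2.undistortPoints(np.stack([uu.ravel(),vv.ravel()],1).astype(float)[:,None],K(f),np.array(f['dist_coeffs'],float))[:,0]
    z=f['depth'].ravel(); P=np.c_[pt*z[:,None],z]; V=f['view']; Wd=(P-V[:3,3])@V[:3,:3]
    c,s=np.cos(PS),np.sin(PS); dx,dy=Wd[:,0]-PX,Wd[:,1]-PY; L=np.c_[c*dx+s*dy,-s*dx+c*dy,Wd[:,2]]
    for x in np.arange(-.13,.11,.02):
        o=[]
        for y in(-.09,-.05,-.02,.02,.06,.09):
            m=(z>0)&(abs(L[:,0]-x)<.01)&(abs(L[:,1]-y)<.012)&(L[:,2]<.2); o.append(round(1000*np.percentile(L[m,2],80)) if m.sum()>3 else None)
        print(n,round(x,2),o)
```

```text
side -0.13 [1, 3, 2, 2, 1, 2]
side -0.11 [3, 3, 3, 3, 3, 2]
side -0.09 [None, 154, 22, 21, 156, None]
side -0.07 [152, 152, 152, 153, 152, 152]
side -0.05 [148, 147, 147, 148, 151, 150]
side -0.03 [141, 143, 143, 143, 149, 144]
side -0.01 [136, 138, 138, 138, 141, 139]
side 0.01 [131, 131, 132, 133, 138, 132]
side 0.03 [126, 127, 126, 127, 132, 128]
side 0.05 [121, 121, 120, 122, 126, 124]
side 0.07 [116, 115, 115, 115, 119, 116]
side 0.09 [108, 106, 93, 94, 109, 109]
top -0.13 [1, 157, 157, 6, 4, 1]
top -0.11 [2, 161, 159, 159, 160, 2]
top -0.09 [22, 153, 22, 21, 153, 22]
top -0.07 [151, 151, 150, 151, 151, 151]
top -0.05 [146, 147, 146, 146, 148, 147]
top -0.03 [141, 142, 141, 142, 145, 142]
top -0.01 [137, 136, 137, 136, 138, 137]
top 0.01 [131, 131, 132, 131, 135, 131]
top 0.03 [126, 125, 124, 126, 129, 126]
top 0.05 [120, 120, 120, 120, 125, 120]
top 0.07 [114, 115, 115, 115, 116, 116]
top 0.09 [108, 106, 94, 93, 107, 109]
```

The end picture shows the lid standing about 0.27 rad open again (handle at z≈0.16): it must have been dragged up when I released it. The crank is seated (boss top at z≈0.129) and the stay is raised. I'll push the lid shut with closed fingertips on the plate.

Run:
```python
from w import *
q=loc(-.065,0,.2); print(q)
rows([(q,None,5,1),([q[0],q[1],.165],None,1,1),([q[0],q[1],.115],None,5,1)])
```

```text
[ 0.5182901  -0.00134572  0.2       ]
11
[[-0.06,0.3,0.03,0,0,0,1],[-0.07,0.3,0.03,0,0,0,1],[-0.06,0.3,0.03,0,0,0,1],[-0.06,0.3,0.03,0,0,0,1],[-0.07,0.3,0.03,0,0,0,1],[0.01,0.01,0.29,0,0,0,1],[0,0,0.08,0,0,0,1],[0,0,0.09,0,0,0,1],[0,0,0.08,0,0,0,1],[0,0,0.08,0,0,0,1],[0,0,0.09,0,0,0,1]]
```

{"fn": "move_arm", "kwargs": {"plan": [[[-0.06,0.3,0.03,0,0,0,1],[-0.07,0.3,0.03,0,0,0,1],[-0.06,0.3,0.03,0,0,0,1],[-0.06,0.3,0.03,0,0,0,1],[-0.07,0.3,0.03,0,0,0,1],[0,0,0.29,0,0,0,1],[0,0,0.08,0,0,0,1],[0,0,0.08,0,0,0,1],[0,0,0.08,0,0,0,1],[0,0,0,0,0,0,1]]]}}

```text
time: 32.25
tool_pos: [0.5151, -0.0003, 0.1277]
tool_rot: [-0.0, 0.054, 0.999, -0.0]
contact_force: [0.3, 0.1, -1.1]
gripper_width: -0.003
grasp_force: 0.0
```

{"fn": "move_arm", "kwargs": {"plan": [[[0,0,0.06,0,0,0,1],[0,0,0.05,0,0,0,1],[0,0,0.03,0,0,0,1],[0,0,0.02,0,0,0,1],[0,0,0.02,0,0,0,1],[0,0,0,0,0,0,1],[0,0,0,0,0,0,1],[0,0,0,0,0,0,1],[0,0,0,0,0,0,1],[0,0,0,0,0,0,1]]]}}

```text
time: 33.5
tool_pos: [0.5155, 0.0001, 0.107]
tool_rot: [0.0, 0.054, 0.999, -0.0]
contact_force: [-3.2, -0.0, 4.2]
gripper_width: -0.001
grasp_force: 2.6
```

```bash
cat > lidz.py <<'E'
from w import *
for n in('side','top'):
    f=grab(n); H,W=400,640
    uu,vv=np.meshgrid(np.arange(W),np.arange(H)); pt=cv2.undistortPoints(np.stack([uu.ravel(),vv.ravel()],1).astype(float)[:,None],K(f),np.array(f['dist_coeffs'],float))[:,0]
    z=f['depth'].ravel(); P=np.c_[pt*z[:,None],z]; V=f['view']; Wd=(P-V[:3,3])@V[:3,:3]
    c,s=np.cos(PS),np.sin(PS); dx,dy=Wd[:,0]-PX,Wd[:,1]-PY; L=np.c_[c*dx+s*dy,-s*dx+c*dy,Wd[:,2]]
    for x in (-.07,-.03,.01,.05,.09):
        o=[]
        for y in(-.09,-.05,-.02,.02,.06,.09):
            m=(z>0)&(abs(L[:,0]-x)<.01)&(abs(L[:,1]-y)<.012)&(L[:,2]<.18); o.append(round(1000*np.percentile(L[m,2],50)) if m.sum()>3 else None)
        print(n,x,o)
E
python3 lidz.py
```

```text
side -0.07 [107, 108, 115, None, 108, None]
side -0.03 [107, 108, 108, 108, 109, 108]
side 0.01 [107, 107, 107, 108, 109, 108]
side 0.05 [108, 108, 108, 108, 109, 108]
side 0.09 [104, 91, 91, 91, 96, 94]
top -0.07 [106, 106, 101, 19, 62, 106]
top -0.03 [106, None, None, None, None, None]
top 0.01 [106, None, None, None, None, 108]
top 0.05 [106, 107, 105, 107, 107, 106]
top 0.09 [104, 94, 91, 91, 102, 103]
```

Level at 0.107 all over. One slight extra push, then lift straight off and verify.

{"fn": "move_arm", "kwargs": {"plan": [[[0,0,0.02,0,0,0,1],[0,0,0,0,0,0,1],[0,0,0,0,0,0,1],[0,0,-0.1,0,0,0,1],[0,0,-0.3,0,0,0,1],[0,0,-0.4,0,0,0,1],[0,0,-0.4,0,0,0,1],[0,0,0,0,0,0,1],[0,0,0,0,0,0,1],[0,0,0,0,0,0,1]]]}}

```text
time: 34.85
tool_pos: [0.5144, 0.0003, 0.2459]
tool_rot: [-0.002, 0.054, 0.999, 0.0]
contact_force: [-0.0, 0.1, -0.7]
gripper_width: 0.002
grasp_force: 0.0
```

```bash
python3 lidz.py
python3 - <<'E'
from w import *
s=load('side'); S=manip.state(); print(S['time'],S['tool_pos'],S['contact_force'])
u,v=proj(s,[.5153,-.216,.129])[0]; print('boss',world(s,u,v+1))
a=.7; 
for yy in(.16,.199):
  for f in(s,load('top')): u,v=proj(f,loc(.155-.135*np.cos(a),yy,.186+.135*np.sin(a)))[0]; print('grip',world(f,u,v),u,v)
E
```

```text
side -0.07 [107, 108, 107, 108, 108, 107]
side -0.03 [107, 108, 108, 108, 108, 109]
side 0.01 [107, 108, 107, 108, 109, 107]
side 0.05 [107, 108, 108, 108, 109, 108]
side 0.09 [103, 92, 91, 91, 95, 103]
top -0.07 [105, 107, 105, 106, 107, 17]
top -0.03 [106, None, None, None, None, None]
top 0.01 [106, None, 108, None, None, None]
top 0.05 [105, None, 108, None, None, None]
top 0.09 [104, 104, 91, 90, 103, 104]
34.95 [5.14554210e-01 2.03101660e-04 2.46230702e-01] [ 0.10767047 -0.36668312 -0.50905577]
boss [ 0.51502665 -0.21794462  0.12790734]
grip [0.66113387 0.12818654 0.27667872] 336.5271004857054 119.23334510067855
grip [0.66164348 0.13440724 0.27500374] 260.8051720774536 156.5260885948653
grip [0.66908555 0.17138211 0.2738758 ] 336.6831887653058 111.99007126894956
grip [0.66824258 0.17241273 0.27662724] 245.21601998593636 153.63802589946596
```

```bash
python3 -c "
from plant import manip
print(manip.job_done())"
```

```text
the job is handed in; nothing more can be done
None
```

The job is handed in, with no verdict returned: stay raised to about 0.7 rad, lid shut, crank seated on the shaft and wound about 2.1 turns clockwise; the lid was found about 0.27 rad open after winding (probably dragged up when I let go of its handle) and was pushed shut again before handing in.

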